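# Lock the food slicer out for cleaning

## Task

Lock the food slicer out for cleaning: its carriage fully home at the right, the black thickness lever parked at its far-right end so that the gauge plate covers the blade's edge, and the red release lever thrown fully over to the right. The three are mechanically interlocked and go in one order only, so when one stops short do not force it past the lock but find what is not yet home. Keep off the blade and leave the things standing around where they are.

Things in the scene. Friction and masses are not known exactly. Their poses are not given: they have to be found in the camera images.
- slicer: White food slicer, fixed, 380 mm long (y), base 62 mm high, its skirt front 100 mm before the origin, its back 130 mm behind. Origin under its middle at worktop height; x points away from the robot, y left along the carriage's travel, z up. Two slot levers stick out of the skirt: black on an upright pivot at (-50, 0) mm, red at (-50, -137) mm. Motor and gauge plate behind: 290 mm high.
- blade: The round steel blade, 170 mm across, upright behind the carriage's left half; the origin is on its axis, which is the slicer's x. It must not be touched.
- carriage (a joint): Travel of the steel carriage along the slicer's +y (to the left), m: 0 is home, against its right-hand stop; 0.130 far left. It stays where it is left; about 2 N moves it. Once the thickness lever is parked it is locked at home.
- carriage_grip (a point): On the axis of the carriage's black upright handle post, 24 mm thick, 148 to 236 mm above the worktop; this point is 195 mm up. It stands on the tray's front wall (top 145 mm up, front face 123 mm before the slicer's origin). The tray is 180 mm wide, the post 10 mm left of its middle; an end wall 203 mm high stands 96 mm right of the post. A wall cabinet hangs 450 mm up from world x 565 mm on.
- thickness_lever (a joint): Angle of the black thickness lever, rad: 0 parked at the far right, 0.30 thickness nought, 0.90 thickest (left). At v its knob is 100 mm from the pivot in direction (-cos(v-0.45), sin(v-0.45)) of the slicer's x, y. Below 0.30 the interlock stops it dead (at about 0.28) unless the carriage is home within about 3 mm. Stays where left; about 2 N at the knob moves it. The gauge plate follows it.
- thickness_lever_knob (a point): Middle of the black lever's knob: an upright round grip 22 mm thick, 28 to 66 mm above the worktop, on a flat steel arm; this point is 47 mm up. With the carriage home its front wall overhangs the levers' roots, so that a gripper held upright over a knob runs into it: lean the gripper back towards the robot by about 25 degrees.
- release_lever (a joint): Angle of the red release lever, rad: 0 latched (left), 0.60 fully released (right). At value v its knob is 100 mm from the pivot in direction (-cos(v-0.30), -sin(v-0.30)) of the slicer's x, y. The interlock stops it at about 0.1 unless the black lever is parked within about 0.07 rad; thrown, it locks the black lever. Stays where left; about 2 N at the knob moves it.
- release_lever_knob (a point): Middle of the red lever's knob, of the same shape, size and height as the black one (22 mm thick, this point 47 mm up); it too lies before the overhanging carriage.
- honey_jar: Honey jar with a red lid, 60 mm across, 85 mm high, standing to the right of the slicer; origin under its middle. Bystander.
- salt_cellar: Round oak salt cellar, 67 mm across, 60 mm high, to the left of the slicer; origin under its middle. Bystander.
- pepper_mill: Dark wooden pepper mill, 58 mm across, 150 mm high, to the left of the slicer; origin under its middle. Bystander.
- measure_cup_a: Steel measuring cup with a long handle, 128 x 45 x 24 mm, lying to the right in front; origin under its middle. Bystander.
- measure_cup_b: A second steel measuring cup like it, 128 x 45 x 24 mm, lying to the left in front; origin under its middle. Bystander.

How it is judged:
By the outcome, as a careful person would: the job done as asked, in the order asked, and still so for the second after the job is handed in, with the robot touching nothing.
It also fails if it takes over 59 s, if anything falls off the work surface, if the arm or the gripper's body presses on something with over 40 N, if the wrist force passes 120 N, or if a joint passes its speed limit or range.

## Robot

A 7-joint arm with a two-finger parallel gripper is mounted at the origin on a cart in front of the work surface, level with it; the furniture and walls round the work are solid. World frame = base frame: x ahead of the robot, y to its left, z up, the work surface at z = 0. Lengths are in m, angles in rad, forces in N, time in s.
With the tool pointing down it reaches from about 0.35 to 0.9 m from the base axis. Payload 8.1 kg.
Tool frame: the origin (TCP) lies on the front face of the gripper's body, between the roots of the fingers; the fingertips stand 66 mm ahead of it and the grasp point (between the pads) lies 47 mm ahead of it (arm.finger_overhang is the distance from the TCP to the fingertips, in m); z points along the fingers, y is the line along which they close (so a half turn about z gives the same grasp; the last joint's range is limited). The gripper opens to 92 mm and grips with 3 to 60 N. Pads are 19 mm wide; open, the fingers measure 130 mm over their backs; the gripper's body (75 mm by 190 mm) begins 47 mm behind the grasp point.
Start: joints at [1.223, 0.434, 0.025, 1.573, -0.012, 1.134, -0.075], TCP at [0.151, -0.606, 0.292] pointing down, gripper open.
Joint ranges: [-2.62, 2.62], [-0.44, 2.09], [-1.27, 1.32], [0.08, 2.57], [-1.32, 4.46], [0.12, 2], [-2.74, 2.74]. Speed limits (rad/s): [2.22, 2.22, 3.01, 3.01, 3.14, 3.14, 3.14].

## Interface

Orientations are given as a rotation vector (axis times angle).
In Python, from cell import readout, cams, workorder, spotter, arm gives the robot as it stands.
- The arm moves only by the tool step_hand, called after "Request:" as a command line: name --argument value ..., lists and objects as JSON in quotes. Schema: {"type":"object","properties":{"moves":{"type":"array","items":{"type":"object","properties":{"x":{"type":"number"},"y":{"type":"number"},"z":{"type":"number"},"turn":{"type":"number"},"jaw":{"type":"number"}},"additionalProperties":false,"required":["jaw"]},"minItems":1,"maxItems":10},"grip_force":{"type":"number"},"only":{"type":"string"},"quiet":{"type":"boolean"},"lines":{"type":"string"}},"required":["moves"],"additionalProperties":false}. moves is a list of rows, 1 to 10 of them, each an object with the fields x, y, z (the shift in shares of the most that a row can go, 1 being 50 mm), turn (a turn about the tool's z in a scale on which 1.0 is 4 rad), jaw (the opening from 0.0 (shut) to 1.0 (fully open)); a field left out counts as zero (the opening has to be given); each row shifts and turns the commanded pose from where the row before left it, along the tool's axes as they then stand; what a row does not reach is not made up. A row lasts 1/10 s, in which the tool goes at most 0.05 m and 0.15 rad, less where a joint would pass 70% of its speed; a pose out of reach is approached as far as the arm can. The fingers move at their own pace and stop on an object; grip_force is the grip in N (left out, the last holds). Time passes only in rows, so rows that do not move let the fingers close. The tool returns the time, the measured TCP pose, the force, the opening and the grip force at its end. only (a regular expression) keeps the lines of the reply that match it, lines (a string "A,B") keeps lines A to B, and quiet returns only ok. No shift or turn number may pass 1 either way. Input that does not fit is refused with a message, and nothing moves.
- readout.observe(): the state, without advancing time (a new reading comes with each control period).
- cams.get_image(name): name is "side" or "top" or "wrist"; returns a dict with "image" (420x560x3 uint8, blue, green, red), "fx", "fy", "cx", "cy" (pixels), "cam_to_world" (4x4, takes a point from camera to world coordinates); the wrist camera has in their place "mount" (4x4, takes a point from camera to tool coordinates, whose origin is the TCP and whose axes are the flange's). Camera axes: x right, y down, z forward; pixel columns grow to the right and rows downward; lengths in m; the calibration is good to about 2 mm. A picture is of the moment at which its call begins: read the wrist's pose just before it. There is no depth.
- workorder.sign_off(): hands the job in; it is judged then, once.
Trained networks look in a picture, given as the dict that the camera call returned (one of the last four; its "shot" number tells which), for a name from the list of things; names that differ only in an ending like _2 or _b are one class to them, and where a whole thing is asked for, a point or a joint stands for the part that bears it (a point fixed in the world has none). Each returns a list of dicts, best first, with "score" (0 to 1); they miss things now and then, are a little off and sometimes report something else, mostly with a low value. They report only what shows in the picture. A call takes as long as a camera call.
- spotter.boxes_of(picture, name): "centre" ([x, y, z] in m, in the coordinates of the camera as it stood for that picture, good to about 4 mm: the middle of the surface that is visible of it).
The state is a dict: "clock": time; "joints": joint angles; "dq": joint speeds; "joint_efforts": joint torques, N m; "position": TCP position; "ee_rot": TCP orientation; "force": force on the tool from outside, world axes, zero at the start; "ft_torque": the same for the moment, N m; "width": opening from 0.0 (shut) to 1.0 (fully open); "gripper_force": force on a finger pad.
Only numpy, scipy, OpenCV 4.12 (cv2) and the standard library are available. Lean on these libraries where they do the work, as an engineer would, in place of code of your own. Each camera call takes 0.05 s, during which the arm holds its last target. There are 200 camera calls.

## Working session

There is one attempt and no reset: what is moved stays moved. The work goes in short steps, Python scripts to look and compute and a tool call to move; the robot and the scene stay as the last step left them, time stands still between calls to the robot, and variables do not carry over. Pictures are saved under pics/ and viewed, at most 10 in all, crops included, and the job is handed in when it is done.

```bash
ls; mkdir -p pics
```

Create h.py:
```python
import numpy as np, cv2
from scipy.spatial.transform import Rotation as R
from cell import readout, cams, workorder, spotter, arm
np.set_printoptions(precision=4,suppress=True)
def shot(n,fn=None):
    s=readout.observe(); p=cams.get_image(n)
    if n=="wrist":
        T=np.eye(4);T[:3,:3]=R.from_rotvec(s["ee_rot"]).as_matrix();T[:3,3]=s["position"]
        p["T"]=T@np.array(p["mount"])
    else: p["T"]=np.array(p["cam_to_world"])
    if fn: cv2.imwrite("pics/"+fn,p["image"])
    return p
def find(p,name,k=2):
    out=[]
    for d in spotter.boxes_of(p,name)[:k]:
        out.append((round(d["score"],2),(p["T"]@np.r_[d["centre"],1])[:3]))
    return out
def proj(p,P):
    c=np.linalg.inv(p["T"])@np.r_[P,1]
    return np.array([p["fx"]*c[0]/c[2]+p["cx"],p["fy"]*c[1]/c[2]+p["cy"]])
def tool(target):
    "vector from TCP to target in tool axes"
    s=readout.observe(); return R.from_rotvec(s["ee_rot"]).as_matrix().T@(np.array(target)-s["position"])
```

Run:
```python
from h import *
s=readout.observe();print(s)
print(R.from_rotvec(s["ee_rot"]).as_matrix())
for n in("side","top"):
    p=shot(n,n+"0.png"); print(n,p["T"][:3])
    for o in ["slicer","blade","carriage","carriage_grip","thickness_lever_knob","release_lever_knob","honey_jar","salt_cellar","pepper_mill","measure_cup_a"]:
        print(o,find(p,o))
```

```text
pics
{'clock': 0.0, 'joints': array([ 1.2234,  0.4352,  0.025 ,  1.5741, -0.0116,  1.134 , -0.0751]), 'dq': array([ 0.0005, -0.0014, -0.0011,  0.0011, -0.0002, -0.0003, -0.0001]), 'joint_efforts': array([ -0.0013, -66.7855,   0.9847, -31.446 ,  -0.0606,   0.0431,
         0.0002]), 'position': array([ 0.1513, -0.606 ,  0.2915]), 'ee_rot': array([-3.1166, -0.3833,  0.0005]), 'force': array([ 0.2072, -0.2835,  0.0583]), 'ft_torque': array([ 0.0122, -0.0241, -0.0717]), 'gripper_force': 0.0, 'width': 1.0042471988658044}
[[ 0.9702  0.2423 -0.0005]
 [ 0.2423 -0.9702  0.0015]
 [-0.0001 -0.0015 -1.    ]]
side [[ 0.9217 -0.288   0.26    0.1398]
 [-0.388  -0.6794  0.6228 -0.975 ]
 [-0.0028 -0.6749 -0.7379  1.279 ]]
slicer [(0.63, array([ 0.681 , -0.0412,  0.0913]))]
blade [(0.88, array([0.6917, 0.0871, 0.1751]))]
carriage [(0.93, array([ 0.6182, -0.0995,  0.1227]))]
carriage_grip [(0.77, array([ 0.6174, -0.1064,  0.1207]))]
thickness_lever_knob [(0.55, array([0.533 , 0.0258, 0.0445]))]
release_lever_knob [(0.51, array([ 0.5523, -0.1118,  0.0415]))]
honey_jar [(0.66, array([ 0.5411, -0.4426,  0
[... 271 characters left out ...]
364  -0.7255  0.5841 -0.4212]
 [-0.9313  0.2895 -0.2208  0.3683]
 [-0.0089 -0.6243 -0.7811  1.4748]]
slicer [(0.7, array([0.6873, 0.0432, 0.0983]))]
blade [(0.89, array([0.6914, 0.0993, 0.1732]))]
carriage [(0.93, array([ 0.6172, -0.0573,  0.1062]))]
carriage_grip [(0.91, array([ 0.6136, -0.0528,  0.0996]))]
thickness_lever_knob [(0.51, array([0.5303, 0.0366, 0.0493]))]
release_lever_knob []
honey_jar [(0.9, array([ 0.5385, -0.4255,  0.0669])), (0.67, array([ 0.5422, -0.0951,  0.0527]))]
salt_cellar [(0.59, array([0.4013, 0.3678, 0.0567]))]
pepper_mill [(0.91, array([0.498 , 0.4113, 0.0808]))]
measure_cup_a [(0.81, array([0.4243, 0.2449, 0.0145])), (0.52, array([ 0.4251, -0.4797,  0.0113]))]
```

View pics/side0.png

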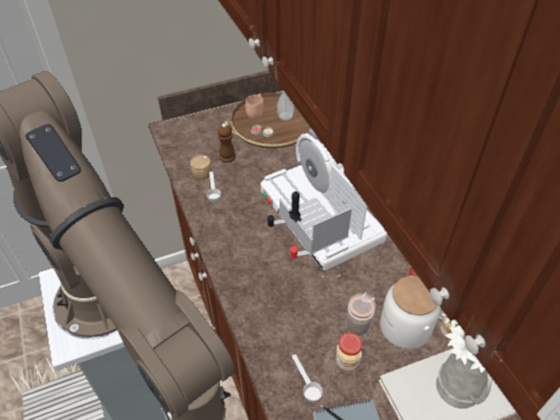

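View pics/top0.png

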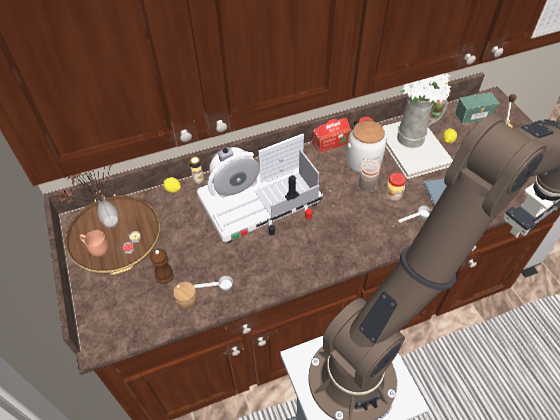

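The side view shows the handle post at about (296,206), the black knob at (270,221), the red knob at (294,253) and the blade at (314,165). In the top view the post is at (291,187), the black knob at (271,229) and the red knob at (308,213). I'll enlarge both to get accurate positions.

Run:
```python
import cv2,numpy as np
a=cv2.imread("pics/side0.png")[120:280,240:400];b=cv2.imread("pics/top0.png")[130:250,190:340]
a=cv2.resize(a,None,fx=2.5,fy=2.5,interpolation=cv2.INTER_CUBIC);b=cv2.resize(b,None,fx=2.6,fy=2.6,interpolation=cv2.INTER_CUBIC)
c=np.zeros((400,800,3),np.uint8);c[:400,:400]=a;c[:312,405:405+390]=b
cv2.imwrite("pics/crop1.png",c)
```

```text
(no output)
```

View pics/crop1.png

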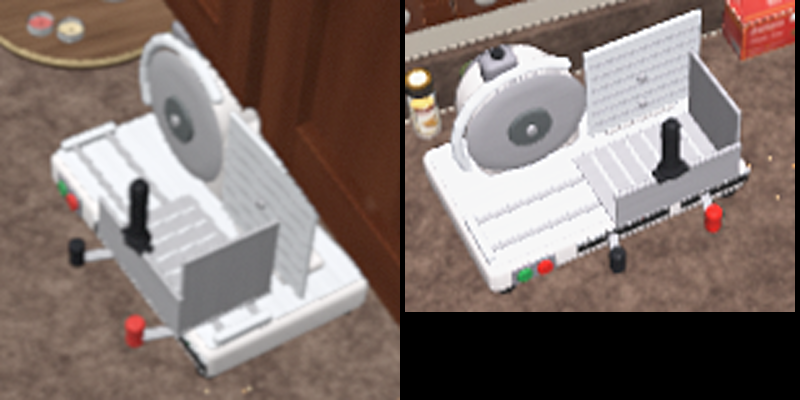

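Create tri.py:
```python
from h import *
def tri(views):
    A=[];b=[]
    for p,uv in views:
        d=p["T"][:3,:3]@np.array([(uv[0]-p["cx"])/p["fx"],(uv[1]-p["cy"])/p["fy"],1]);d/=np.linalg.norm(d)
        M=np.eye(3)-np.outer(d,d);A.append(M);b.append(M@p["T"][:3,3])
    A=np.vstack(A);b=np.hstack(b);x=np.linalg.lstsq(A,b,rcond=None)[0]
    return x,np.linalg.norm(A@x-b)
```

Run:
```python
from tri import *
s=shot("side");t=shot("top")
S=lambda x,y:(s,(240+x/2.5,120+y/2.5)); T=lambda x,y:(t,(190+(x-405)/2.6,130+y/2.6))
for n,a,b in [("posttop",(139,183),(671,122)),("postbot",(140,240),(668,174)),("black",(77,252),(618,260)),("red",(135,331),(713,218)),("hub",(178,122),(530,130)),("FLtop",(55,158),(492,275)),("FRbot",(207,374),(748,184)),("endwallfronttop",(184,265),(739,112)),("endwallbacktop",(277,228),(690,55)),("gaugeTL",(232,108),(585,53)),("gaugeTR",(315,220),(700,12))]:
    print(n,*tri([S(*a),T(*b)]))
```

```text
posttop [ 0.5731 -0.0487  0.2305] 0.00018399070944327085
postbot [ 0.5763 -0.0456  0.1314] 0.0028703721974986246
black [0.5333 0.0392 0.0429] 0.0008059759410803281
red [ 0.549  -0.0997  0.0438] 0.00037876587258288034
hub [0.6907 0.0966 0.1516] 0.0002207448229446637
FLtop [0.5671 0.1963 0.0473] 0.00022474075311319604
FRbot [ 0.6041 -0.1738  0.0202] 0.004977336403282925
endwallfronttop [ 0.5838 -0.1453  0.195 ] 0.0020128072720874937
endwallbacktop [ 0.7037 -0.1297  0.1863] 0.0024106841871911985
gaugeTL [0.7134 0.0106 0.2383] 0.0012652961729074106
gaugeTR [ 0.7339 -0.1582  0.2202] 0.009028267888987253
```

The manual's scale: shifts go in shares of 50 mm and turns go in shares of 4 rad. Converting my numbers, -0.035 m is -0.7, -0.025 m is -0.5.

Request:
step_hand --moves '[{"x":0.48, "y":-0.7, "z":-0.5, "jaw":1}, {"x":0.48, "y":-0.7, "z":-0.5, "jaw":1}, {"x":0.48, "y":-0.7, "z":-0.5, "jaw":1}, {"x":0.48, "y":-0.7, "z":-0.5, "jaw":1}, {"x":0.48, "y":-0.7, "z":-0.5, "jaw":1}, {"x":0.48, "y":-0.7, "z":-0.5, "jaw":1}, {"x":0.48, "y":-0.7, "z":-0.5, "jaw":1}, {"x":0.48, "y":-0.7, "z":-0.5, "jaw":1}, {"x":0.48, "y":-0.7, "z":-0.5, "jaw":1}, {"x":0.48, "y":-0.7, "z":-0.5, "jaw":1}]'

```text
clock: 2.2
position: [0.2995, -0.2067, 0.5435]
ee_rot: [3.117, 0.383, 0.001]
force: [0.7, 0.0, 0.0]
width: 1.001
gripper_force: 0.0
```

```bash
python3 -c "
from h import *
s=readout.observe();print(s['joints'],s['position'],s['clock']);print(R.from_rotvec(s['ee_rot']).as_matrix())"
```

```text
[ 0.7973 -0.1028 -0.2911  1.6197 -0.029   1.6194 -0.8199] [ 0.2995 -0.2067  0.5435] 2.2
[[ 0.9702  0.2423  0.0007]
 [ 0.2423 -0.9702 -0.001 ]
 [ 0.0004  0.0011 -1.    ]]
```

To row units: -0.05 m is -1, -0.03 m is -0.6, 0.05 rad / 4 = 0.0125.

Request:
step_hand --moves '[{"x":0.44, "y":-0.6, "z":-0.6, "turn":0.0125, "jaw":1}, {"x":0.44, "y":-0.6, "z":-0.6, "turn":0.0125, "jaw":1}, {"x":0.44, "y":-0.6, "z":-0.6, "turn":0.0125, "jaw":1}, {"x":0.44, "y":-0.6, "z":-0.6, "jaw":1}, {"z":-1, "jaw":1}, {"z":-1, "jaw":1}, {"z":-1, "jaw":1}, {"z":-1, "jaw":1}]'

```text
clock: 3.0
position: [0.3562, -0.0741, 0.7457]
ee_rot: [3.118, 0.151, 0.164]
force: [-0.2, 0.1, 0.1]
width: 0.999
gripper_force: 0.0
```

```bash
python3 -c "
from h import *
s=readout.observe();print(s['joints'],s['position'],s['clock']);print(R.from_rotvec(s['ee_rot']).as_matrix())"
```

```text
[ 0.9622 -0.0264 -0.827   1.0509 -0.0256  2.0021 -1.3514] [ 0.3562 -0.0741  0.7457] 3.0
[[ 0.9898  0.0957  0.1056]
 [ 0.0974 -0.9952 -0.0104]
 [ 0.1041  0.0206 -0.9944]]
```

To row units: -0.04 m is -0.8, 0.01 m is 0.2.

Request:
step_hand --moves '[{"x":0.2, "z":-0.8, "jaw":1}, {"x":0.2, "z":-0.8, "jaw":1}]'

```text
clock: 3.2
position: [0.363, -0.0719, 0.771]
ee_rot: [3.101, 0.144, 0.26]
force: [0.8, 0.7, 0.1]
width: 1.003
gripper_force: 0.0
```

```bash
python3 -c "
from h import *
s=readout.observe();print(s['joints'],s['position'],s['clock']);print(R.from_rotvec(s['ee_rot']).as_matrix())"
```

```text
[ 1.0308 -0.0187 -0.9081  0.9817 -0.0185  2.002  -1.3656] [ 0.363  -0.0719  0.771 ] 3.2
[[ 0.9818  0.0898  0.1675]
 [ 0.0942 -0.9954 -0.0184]
 [ 0.1651  0.0338 -0.9857]]
```

To row units: -0.044 m is -0.88, -0.02 m is -0.4.

Request:
step_hand --moves '[{"x":0.2, "y":-0.4, "z":-0.88, "jaw":1}, {"x":0.2, "y":-0.4, "z":-0.88, "jaw":1}, {"x":0.2, "y":-0.4, "z":-0.88, "jaw":1}, {"x":0.2, "y":-0.4, "z":-0.88, "jaw":1}, {"x":0.2, "y":-0.4, "z":-0.88, "jaw":1}]'

```text
clock: 3.7
position: [0.3542, 0.0361, 0.8392]
ee_rot: [3.053, 0.144, 0.525]
force: [0.4, 0.1, 0.1]
width: 1.003
gripper_force: 0.0
```

```bash
python3 -c "
from h import *
s=readout.observe();print(s['joints'],s['position'],s['clock']);print(R.from_rotvec(s['ee_rot']).as_matrix())"
```

```text
[ 1.0527 -0.0807 -1.1119  0.8356 -0.0273  2.0021 -1.5628] [0.3542 0.0361 0.8392] 3.7
[[ 0.9385  0.0843  0.3349]
 [ 0.0979 -0.9949 -0.0241]
 [ 0.3312  0.0554 -0.9419]]
```

To row units: -0.045 m is -0.9, -0.01 m is -0.2.

Request:
step_hand --moves '[{"x":0.2, "y":-0.2, "z":-0.9, "jaw":1}, {"x":0.2, "y":-0.2, "z":-0.9, "jaw":1}]'

```text
clock: 3.9
position: [0.3657, 0.064, 0.8655]
ee_rot: [3.027, 0.139, 0.64]
force: [-0.0, -1.9, -1.1]
width: 1.0
gripper_force: 0.0
```

```bash
python3 -c "
from h import *
s=readout.observe();print(s['joints'],s['position'],s['clock']);print(R.from_rotvec(s['ee_rot']).as_matrix())"
```

```text
[ 0.9201 -0.0202 -1.2542  0.7522  0.1543  2.0025 -1.7246] [0.3657 0.064  0.8655] 3.9
[[ 0.9105  0.0781  0.406 ]
 [ 0.0967 -0.995  -0.0255]
 [ 0.4019  0.0624 -0.9135]]
```

To row units: 0.045 m is 0.9, -0.014 m is -0.28.

Request:
step_hand --moves '[{"x":-0.28, "y":0.05, "z":0.9, "jaw":0}, {"x":-0.28, "y":0.05, "z":0.9, "jaw":0}, {"x":-0.28, "y":0.05, "z":0.9, "jaw":0}, {"x":-0.28, "y":0.05, "z":0.9, "jaw":0}, {"x":-0.28, "y":0.05, "z":0.9, "jaw":0}, {"x":-0.28, "y":0.05, "z":0.9, "jaw":0}, {"x":-0.28, "y":0.05, "z":0.9, "jaw":0}, {"x":-0.28, "y":0.05, "z":0.9, "jaw":0}, {"x":-0.28, "y":0.05, "z":0.9, "jaw":0}, {"x":-0.28, "y":0.05, "z":0.9, "jaw":0}]' --grip_force 10

```text
clock: 4.9
position: [0.4113, 0.0161, 0.4186]
ee_rot: [3.022, 0.171, 0.615]
force: [2.2, -0.6, -0.8]
width: 0.18
gripper_force: 0.0
```

```bash
python3 -c "
from h import *
s=readout.observe();print(s['joints'],s['position'],s['clock']);print(R.from_rotvec(s['ee_rot']).as_matrix())
p=shot('wrist','w1.png')
for o in ['carriage_grip','thickness_lever_knob','release_lever_knob','blade']: print(o,find(p,o))
print(tool([.554,.014,.243]))
for q in [(.573,-.047,.236),(.573,-.047,.148),(.5333,.0392,.047),(.549,-.0997,.047)]: print(proj(p,q))"
```

```text
[ 0.9981 -0.278  -0.9144  2.0171 -0.2713  0.9015 -1.2742] [0.4113 0.0161 0.4186] 4.9
[[ 0.9148  0.0974  0.392 ]
 [ 0.1185 -0.9925 -0.0298]
 [ 0.3862  0.0737 -0.9195]]
carriage_grip [(0.59, array([ 0.621 , -0.0734,  0.0893]))]
thickness_lever_knob [(0.65, array([0.5274, 0.0385, 0.0656]))]
release_lever_knob [(0.57, array([ 0.5418, -0.0991,  0.0611]))]
blade [(0.66, array([0.5122, 0.3939, 0.0534])), (0.59, array([0.6871, 0.0931, 0.1899]))]
[0.059  0.003  0.2208]
[339.468 126.124]
[321.682  151.8903]
[255.677  187.7545]
[338.3234 187.693 ]
```

View pics/w1.png

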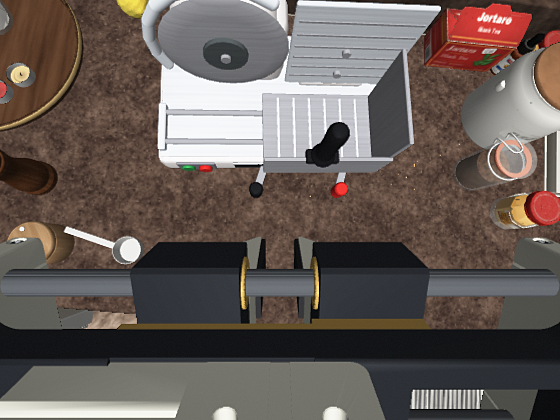

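To row units: 0.042 m is 0.84, 0.012 m is 0.24.

Request:
step_hand --moves '[{"x":0.26, "y":0.02, "z":0.84, "jaw":0}, {"x":0.26, "y":0.02, "z":0.84, "jaw":0}, {"x":0.26, "y":0.02, "z":0.84, "jaw":0}, {"x":0.26, "z":0.84, "jaw":0}, {"x":0.24, "z":0.84, "jaw":0}, {"jaw":0}]'

```text
clock: 5.75
position: [0.5257, 0.0075, 0.2758]
ee_rot: [3.024, 0.16, 0.578]
force: [-1.1, 0.0, -0.1]
width: 0.005
gripper_force: 0.0
```

```bash
python3 -c "
from h import *
s=readout.observe();print(s['joints'],s['position'],s['force']);
print(tool([.573,-.047,.2]))"
```

```text
[ 0.7325  0.3035 -1.077   2.0476  0.6707  0.6848 -2.215 ] [0.5257 0.0075 0.2758] [-1.1227  0.0161 -0.051 ]
[0.0099 0.0526 0.09  ]
```

To row units: 0.015 m is 0.3, 0.009 m is 0.18.

Request:
step_hand --moves '[{"x":0.18, "y":-0.04, "z":0.3, "jaw":0}, {"x":0.18, "y":-0.04, "z":0.3, "jaw":0}, {"jaw":0}]'

```text
clock: 6.05
position: [0.5525, 0.0111, 0.2589]
ee_rot: [3.019, 0.156, 0.586]
force: [-1.0, -0.1, -0.1]
width: 0.008
gripper_force: 0.0
```

```bash
python3 -c "
from h import *
s=readout.observe();print(s['joints'],s['position'],s['force']);print(R.from_rotvec(s['ee_rot']).as_matrix())
print(tool([.573,-.047,.2]))"
```

```text
[ 0.6394  0.3638 -1.0092  2.022   0.7628  0.6828 -2.2993] [0.5525 0.0111 0.2589] [-0.9964 -0.1118 -0.071 ]
[[ 0.9225  0.0871  0.376 ]
 [ 0.1109 -0.9929 -0.0423]
 [ 0.3696  0.0807 -0.9257]]
[-0.0092  0.0547  0.0647]
```

To row units: 0.02 m is 0.4, 0.015 m is 0.3.

Request:
step_hand --moves '[{"x":-0.14, "y":0.2, "z":0.02, "jaw":0}, {"y":0.4, "z":0.032, "jaw":0}, {"y":0.3, "z":0.02, "jaw":0}, {"y":0.3, "z":0.02, "jaw":0}, {"jaw":0}]'

```text
clock: 6.55
position: [0.5506, -0.0456, 0.2576]
ee_rot: [3.023, 0.163, 0.588]
force: [-3.0, 15.1, -2.5]
width: 0.006
gripper_force: 7.6
```

```bash
python3 -c "
from h import *
s=readout.observe();print(s['joints'],s['position'],s['force']);print(R.from_rotvec(s['ee_rot']).as_matrix()[:,2])"
```

```text
[ 0.7919  0.3741 -1.0372  2.0253  0.7261  0.6479 -2.1455] [ 0.5506 -0.0456  0.2576] [-2.9684 15.1182 -2.4594]
[ 0.3766 -0.0364 -0.9257]
```

To row units: 0.006 m is 0.12, 0.0005 m is 0.01.

Request:
step_hand --moves '[{"y":0.12, "z":0.01, "jaw":0}, {"jaw":0}, {"jaw":0}]'

```text
clock: 6.85
position: [0.5507, -0.0462, 0.2576]
ee_rot: [3.026, 0.174, 0.589]
force: [-10.6, 29.4, 0.2]
width: 0.004
gripper_force: 15.2
```

```bash
python3 -c "
from h import *
s=readout.observe();print(s['position'],s['force'])
p=shot('side');t=shot('top');print(find(p,'carriage_grip'),find(t,'carriage_grip'))"
```

```text
[ 0.5507 -0.0462  0.2576] [-10.6488  29.3582   0.2124]
[(0.63, array([ 0.6236, -0.1459,  0.1155]))] [(0.76, array([ 0.576 , -0.0677,  0.1013]))]
```

Add to h.py:
```python
def W(x,y,z,o=(.684,.0215),th=.1):
    c,s=np.cos(th),np.sin(th); return np.array([o[0]+c*x-s*y,o[1]+s*x+c*y,z])
```

```bash
python3 -c "
from h import *
print(tool([.4507,.084,.21]),R.from_rotvec(readout.observe()['ee_rot']).as_matrix(),W(-.167,.08,.101))"
```

```text
[-0.094  -0.1427  0.0024] [[ 0.9209  0.0999  0.3767]
 [ 0.1204 -0.9922 -0.031 ]
 [ 0.3707  0.0739 -0.9258]] [0.5098 0.0844 0.101 ]
```

To row units: -0.033 m is -0.66, -0.03 m is -0.6.

Request:
step_hand --moves '[{"y":-0.4, "z":-0.04, "jaw":0}, {"x":-0.46, "y":-0.6, "jaw":0}, {"x":-0.46, "y":-0.6, "jaw":0}, {"x":-0.48, "y":-0.6, "jaw":0}, {"x":-0.48, "y":-0.66, "z":0.06, "jaw":0}, {"jaw":0}]'

```text
clock: 7.65
position: [0.4501, 0.0802, 0.2096]
ee_rot: [3.018, 0.169, 0.587]
force: [0.5, -0.9, 0.8]
width: 0.007
gripper_force: 0.0
```

```bash
python3 -c "
from h import *
s=readout.observe();print(s['joints'],s['force'],R.from_rotvec(s['ee_rot']).as_matrix()[:,2])
for n in ('wrist','side','top'):
    p=shot(n,n+'2.png')
    for o in ['carriage_grip','thickness_lever_knob','release_lever_knob']: print(n,o,find(p,o,1))
print(tool(W(-.167,.08,.101)))"
```

```text
[ 0.4239  0.2644 -0.9612  2.2717  0.8975  0.5596 -2.6851] [ 0.4798 -0.8698  0.782 ] [ 0.3764 -0.0399 -0.9256]
wrist carriage_grip [(0.94, array([ 0.6259, -0.0601,  0.0871]))]
wrist thickness_lever_knob [(0.86, array([0.5307, 0.0382, 0.0589]))]
wrist release_lever_knob [(0.6, array([ 0.5465, -0.0939,  0.0516]))]
side carriage_grip [(0.9, array([ 0.6191, -0.1267,  0.1193]))]
side thickness_lever_knob [(0.48, array([0.5368, 0.0259, 0.0383]))]
side release_lever_knob [(0.5, array([ 0.5526, -0.1122,  0.044 ]))]
top carriage_grip [(0.53, array([ 0.6784, -0.1525,  0.1808]))]
top thickness_lever_knob []
top release_lever_knob [(0.45, array([ 0.5398, -0.098 ,  0.0582]))]
[ 0.0149 -0.0119  0.1203]
```

View pics/wrist2.png

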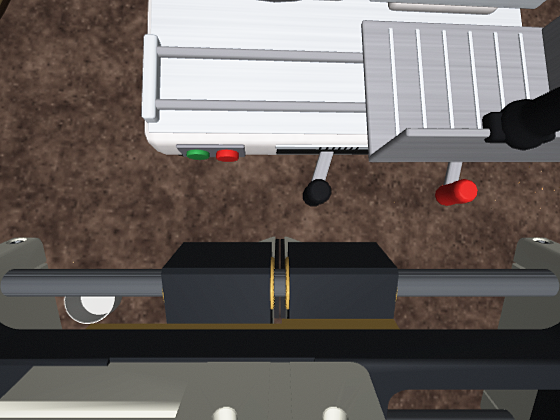

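The wrist view shows the black knob at (317,192), the red knob at (457,192), and the carriage now over at the right with its post at (530,120). Joint 7 is close to its limit, so I'll turn the tool half round here in free space.

To row units: -0.02 m is -0.4, -0.1 rad / 4 = -0.025.

Request:
step_hand --moves '[{"z":-0.4, "turn":-0.025, "jaw":0}, {"turn":-0.025, "jaw":0}]'

```text
clock: 8.45
position: [0.4446, 0.0778, 0.2278]
ee_rot: [2.953, 0.462, 0.564]
force: [-0.4, -0.1, -1.0]
width: 0.009
gripper_force: 0.0
```

```bash
python3 -c "
from h import *
s=readout.observe();print(s['joints'],s['position']);print(shot('wrist')['mount'])"
```

```text
[ 0.5234  0.2347 -1.0521  2.2546  0.8145  0.5875 -2.3949] [0.4446 0.0778 0.2278]
[[-0.0004 -0.9637 -0.2669  0.0706]
 [ 1.     -0.0005  0.0001  0.0006]
 [-0.0003 -0.2669  0.9637 -0.0939]
 [ 0.      0.      0.      1.    ]]
```

To row units: -0.15 rad / 4 = -0.0375.

Request:
step_hand --moves '[{"turn":-0.0375, "jaw":0}, {"turn":-0.0375, "jaw":0}, {"turn":-0.0375, "jaw":0}, {"turn":-0.0375, "jaw":0}, {"turn":-0.0375, "jaw":0}, {"turn":-0.0375, "jaw":0}, {"turn":-0.0375, "jaw":0}, {"turn":-0.0375, "jaw":0}, {"turn":-0.0375, "jaw":0}, {"turn":-0.0375, "jaw":0}]'

```text
clock: 9.5
position: [0.4445, 0.077, 0.2262]
ee_rot: [1.73, 2.202, 0.288]
force: [0.9, 0.5, 0.0]
width: 0.005
gripper_force: 0.0
```

```bash
python3 -c "
from h import *
s=readout.observe();print(s['joints'],s['position']);print(R.from_rotvec(s['ee_rot']).as_matrix())"
```

```text
[ 0.6539  0.3113 -1.2347  2.25    0.9227  0.666  -0.9939] [0.4445 0.077  0.2262]
[[-0.2117  0.9034  0.3728]
 [ 0.9689  0.2441 -0.0413]
 [-0.1283  0.3524 -0.927 ]]
```

To row units: -0.142 rad / 4 = -0.0355.

Request:
step_hand --moves '[{"turn":-0.0355, "jaw":0}, {"turn":-0.0355, "jaw":0}, {"turn":-0.0355, "jaw":0}, {"turn":-0.0355, "jaw":0}, {"turn":-0.0355, "jaw":0}, {"turn":-0.0355, "jaw":0}, {"turn":-0.0355, "jaw":0}, {"turn":-0.0355, "jaw":0}, {"turn":-0.0355, "jaw":0}, {"turn":-0.0355, "jaw":0}]'

```text
clock: 10.5
position: [0.4446, 0.077, 0.2262]
ee_rot: [-0.121, 2.758, -0.083]
force: [-0.5, 0.3, 0.2]
width: 0.002
gripper_force: 0.0
```

```bash
python3 -c "
from h import *
s=readout.observe();print(s['joints'],s['position']);print(R.from_rotvec(s['ee_rot']).as_matrix());print(tool(W(-.167,.08,.101)),tool(W(-.167,.08,.101)+[-.02,0,.05]))"
```

```text
[ 0.6648  0.32   -1.2523  2.2496  0.9335  0.6756  0.4158] [0.4446 0.077  0.2262]
[[-0.925  -0.0734  0.3728]
 [-0.0955  0.9946 -0.0413]
 [-0.3678 -0.0738 -0.927 ]]
[-0.0151  0.0118  0.1401] [-0.0149  0.0096  0.0863]
```

To row units: 0.03 m is 0.6, -0.005 m is -0.1.

Request:
step_hand --moves '[{"x":-0.1, "y":0.08, "z":0.6, "jaw":0}, {"x":-0.1, "y":0.08, "z":0.6, "jaw":0}, {"x":-0.1, "y":0.08, "z":0.6, "jaw":0}, {"jaw":0}]'

```text
clock: 10.9
position: [0.4913, 0.0869, 0.1447]
ee_rot: [-0.114, 2.762, -0.08]
force: [0.3, 0.8, 0.2]
width: 0.005
gripper_force: 0.0
```

```bash
python3 -c "
from h import *
s=readout.observe();print(s['joints'],s['position']);print(R.from_rotvec(s['ee_rot']).as_matrix());print(tool(W(-.167,.08,.101)))"
```

```text
[ 0.3889  0.5187 -0.9999  2.2466  1.281   0.6673  0.0929] [0.4913 0.0869 0.1447]
[[-0.9268 -0.0688  0.3691]
 [-0.0902  0.9951 -0.0409]
 [-0.3645 -0.0712 -0.9285]]
[-0.001  -0.0006  0.0476]
```

To row units: 0.024 m is 0.48, 0.023 m is 0.46.

Request:
step_hand --moves '[{"z":0.48, "jaw":0}, {"z":0.46, "jaw":0}, {"jaw":0}]'

```text
clock: 11.2
position: [0.5082, 0.0843, 0.1029]
ee_rot: [-0.114, 2.76, -0.082]
force: [-0.3, 0.2, 0.3]
width: 0.003
gripper_force: 0.0
```

```bash
python3 -c "
from h import *
s=readout.observe();print(s['joints'],s['position'],s['force']);print(tool(W(-.167,.08,.101)))
shot('side','side3.png')
p=shot('wrist')
im=np.vstack([p['image'][:0]]) 
a=cv2.resize(cv2.imread('pics/side3.png')[120:280,240:400],None,fx=2.4,fy=2.4,interpolation=cv2.INTER_CUBIC)
b=cv2.resize(p['image'],(410,308))
c=np.zeros((400,800,3),np.uint8);c[:384,:384]=a;c[:308,388:798]=b;cv2.imwrite('pics/c3.png',c)"
```

```text
[ 0.3292  0.6131 -0.9224  2.2471  1.4511  0.6674 -0.0419] [0.5082 0.0843 0.1029] [-0.345   0.2114  0.2573]
[-0.0008  0.0002  0.0024]
```

View pics/c3.png

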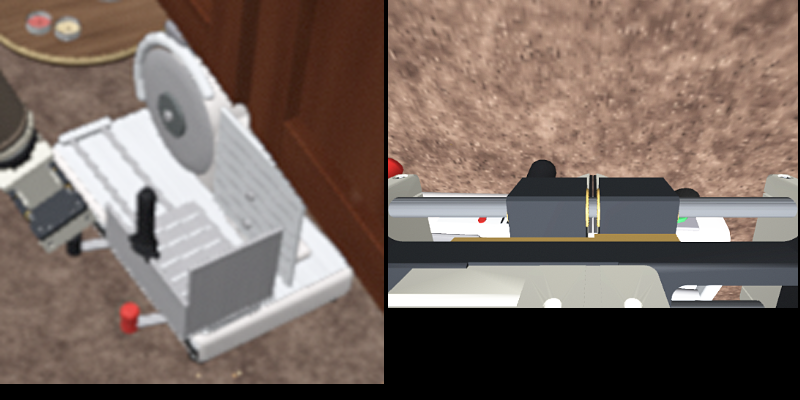

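To row units: -0.012 m is -0.24, -0.002 m is -0.04.

Request:
step_hand --moves '[{"y":-0.24, "z":0.02, "jaw":0}, {"y":-0.24, "z":0.02, "jaw":0}, {"y":-0.24, "z":0.02, "jaw":0}, {"y":-0.24, "z":0.02, "jaw":0}, {"x":-0.04, "y":-0.24, "z":0.02, "jaw":0}, {"x":-0.04, "y":-0.24, "z":0.02, "jaw":0}, {"jaw":0}]'

```text
clock: 12.0
position: [0.5202, 0.0104, 0.1055]
ee_rot: [-0.111, 2.757, -0.085]
force: [0.5, -0.7, 0.6]
width: 0.008
gripper_force: 0.0
```

```bash
python3 -c "
from h import *
s=readout.observe();print(s['joints'],s['position'],s['force']);print(R.from_rotvec(s['ee_rot']).as_matrix());d=np.linalg.inv(np.array([[.995,-.0998],[.0998,.995]]))@(s['position'][:2]-[.684,.0215]);print(d)"
```

```text
[ 0.4909  0.5935 -0.8904  2.2471  1.4586  0.5773  0.1162] [0.5202 0.0104 0.1055] [ 0.543  -0.6913  0.5785]
[[-0.9253 -0.0661  0.3735]
 [-0.089   0.9951 -0.0443]
 [-0.3688 -0.0742 -0.9266]]
[-0.1641  0.0053]
```

```bash
python3 -c "
from h import *
p=shot('wrist');print(find(p,'thickness_lever_knob'));s=shot('side');t=shot('top');print(find(s,'thickness_lever_knob'),find(t,'thickness_lever_knob'))
a=cv2.resize(s['image'][120:280,240:400],None,fx=2.4,fy=2.4,interpolation=cv2.INTER_CUBIC)
b=cv2.resize(p['image'],(410,308))
c=np.zeros((400,800,3),np.uint8);c[:384,:384]=a;c[:308,388:798]=b;cv2.imwrite('pics/c4.png',c)"
```

```text
[(0.92, array([ 0.524 , -0.0181,  0.0449])), (0.27, array([ 0.5714, -0.0281,  0.0573]))]
[(0.38, array([ 0.5432, -0.0355,  0.0355]))] [(0.65, array([0.5012, 0.4144, 0.0816]))]
```

View pics/c4.png

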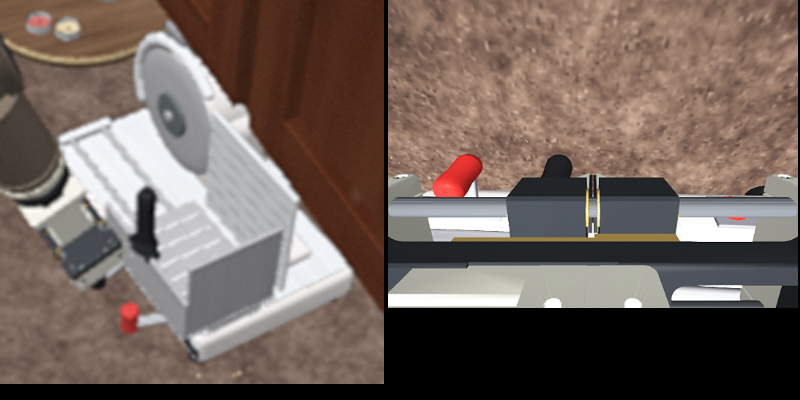

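To row units: -0.006 m is -0.12, -0.002 m is -0.04.

Request:
step_hand --moves '[{"x":-0.04, "y":-0.12, "z":0.02, "jaw":0}, {"x":-0.02, "y":-0.12, "z":0.02, "jaw":0}, {"jaw":0}]'

```text
clock: 12.6
position: [0.5246, 0.0007, 0.1055]
ee_rot: [-0.115, 2.757, -0.082]
force: [-0.2, 0.1, -0.4]
width: 0.002
gripper_force: 0.0
```

```bash
python3 -c "
from h import *
s=readout.observe();print(s['position'],s['force']);d=np.linalg.inv(np.array([[.995,-.0998],[.0998,.995]]))@(s['position'][:2]-[.684,.0215]);print(d)"
```

```text
[0.5246 0.0007 0.1055] [-0.1703  0.1204 -0.3975]
[-0.1607 -0.0047]
```

Request:
step_hand --moves '[{"x":-0.02, "y":-0.12, "z":0.02, "jaw":0}, {"jaw":0}]'

```text
clock: 12.8
position: [0.5261, -0.0041, 0.1054]
ee_rot: [-0.117, 2.757, -0.08]
force: [1.2, 2.5, 0.4]
width: 0.001
gripper_force: 1.3
```

To row units: -0.004 m is -0.08, 0.0003 m is 0.006.

Request:
step_hand --moves '[{"y":-0.08, "z":0.006, "jaw":0}, {"jaw":0}]'

```text
clock: 13.0
position: [0.5262, -0.005, 0.1056]
ee_rot: [-0.122, 2.756, -0.073]
force: [0.4, 11.9, -0.7]
width: 0.004
gripper_force: 5.8
```

Request:
step_hand --moves '[{"y":-0.08, "z":0.006, "jaw":0}, {"jaw":0}, {"jaw":0}]'

```text
clock: 13.3
position: [0.5262, -0.0056, 0.1057]
ee_rot: [-0.127, 2.756, -0.066]
force: [-1.5, 20.3, -2.6]
width: 0.007
gripper_force: 10.0
```

To row units: -0.03 m is -0.6, 0.008 m is 0.16.

Request:
step_hand --moves '[{"y":0.16, "jaw":0}, {"z":-0.6, "jaw":0}, {"z":-0.6, "jaw":0.45}, {"jaw":0.45}, {"jaw":0.45}]'

```text
clock: 13.8
position: [0.5038, -0.003, 0.1607]
ee_rot: [-0.114, 2.756, -0.085]
force: [-0.2, 0.0, -0.2]
width: 0.217
gripper_force: 0.0
```

```bash
python3 -c "
from h import *
s=readout.observe();print(s['joints'],s['force']);print(R.from_rotvec(s['ee_rot']).as_matrix())
q=W(-.167,-.102,.103);print(q,tool(q),tool(q+[-.022,0,.055]))"
```

```text
[ 0.6134  0.4666 -0.9758  2.2374  1.1929  0.5543  0.3877] [-0.1857  0.039  -0.232 ]
[[-0.9248 -0.0682  0.3742]
 [-0.091   0.9949 -0.0436]
 [-0.3693 -0.0744 -0.9263]]
[ 0.528  -0.0967  0.103 ] [ 0.0074 -0.0906  0.0666] [ 0.0075 -0.0932  0.0074]
```

The manual's scale: shifts go in shares of 50 mm and turns go in shares of 4 rad. Converting my numbers, -0.033 m is -0.66, -0.03 m is -0.6.

Request:
step_hand --moves '[{"x":0.06, "y":-0.6, "z":0.04, "jaw":0.45}, {"x":0.06, "y":-0.6, "z":0.04, "jaw":0.45}, {"x":0.04, "y":-0.66, "z":0.06, "jaw":0.45}, {"jaw":0.45}, {"jaw":0.45}]'

```text
clock: 14.3
position: [0.505, -0.0966, 0.1566]
ee_rot: [-0.112, 2.759, -0.082]
force: [-0.1, -0.1, -1.1]
width: 0.451
gripper_force: 0.0
```

```bash
python3 -c "
from h import *
p=shot('wrist');s=shot('side');t=shot('top')
print(readout.observe()['joints'],tool(W(-.167,-.102,.103)))
for x in (p,s,t): print(find(x,'release_lever_knob',1),find(x,'thickness_lever_knob',1))
a=cv2.resize(s['image'][120:280,240:400],None,fx=2.4,fy=2.4,interpolation=cv2.INTER_CUBIC)
b=cv2.resize(p['image'],(410,308))
c=np.zeros((400,800,3),np.uint8);c[:384,:384]=a;c[:308,388:798]=b;cv2.imwrite('pics/c5.png',c)"
```

```text
[ 0.8406  0.4909 -0.9762  2.2178  1.1475  0.4849  0.6542] [-0.0007 -0.0001  0.059 ]
[(0.6, array([ 0.537 , -0.1001,  0.0552]))] [(0.84, array([ 0.5321, -0.0347,  0.053 ]))]
[(0.44, array([ 0.564 , -0.1118,  0.0383]))] []
[] [(0.73, array([0.3973, 0.3662, 0.0563]))]
```

View pics/c5.png

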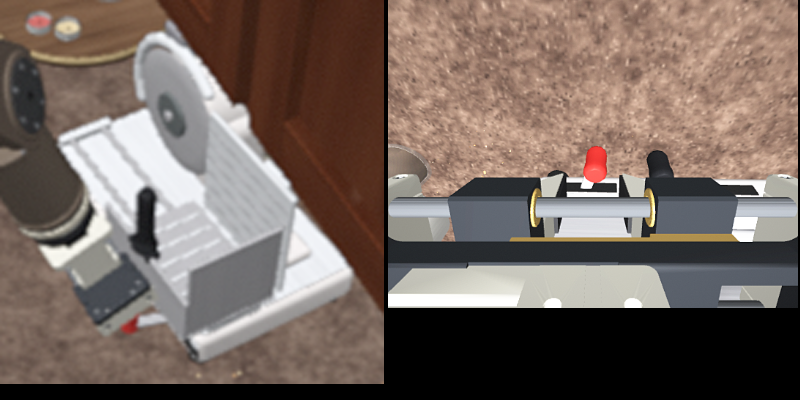

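The red knob sits centred between the fingers at (595,165) in the wrist view, with the black knob clear to the right at (660,165). I'll go down and push.

To row units: 0.02 m is 0.4, 0.018 m is 0.36.

Request:
step_hand --moves '[{"z":0.4, "jaw":0.45}, {"z":0.4, "jaw":0.45}, {"z":0.36, "jaw":0.45}, {"jaw":0.45}]'

```text
clock: 15.15
position: [0.5269, -0.0976, 0.1024]
ee_rot: [-0.117, 2.759, -0.081]
force: [-0.8, -0.0, 0.1]
width: 0.45
gripper_force: 0.0
```

Request:
step_hand --moves '[{"y":-0.2, "z":0.02, "jaw":0.45}, {"y":-0.24, "z":0.02, "jaw":0.45}, {"y":-0.24, "z":0.02, "jaw":0.45}, {"y":-0.24, "z":0.02, "jaw":0.45}, {"jaw":0.45}]'

```text
clock: 15.65
position: [0.5317, -0.1452, 0.1043]
ee_rot: [-0.113, 2.757, -0.083]
force: [-0.1, 0.1, 0.3]
width: 0.453
gripper_force: 0.0
```

```bash
python3 -c "
from h import *
p=shot('wrist');print(readout.observe()['joints'],find(p,'release_lever_knob'),find(p,'thickness_lever_knob',1))"
```

```text
[ 0.8051  0.6063 -0.8248  2.1799  1.347   0.4218  0.5805] [] [(0.58, array([ 0.5345, -0.0387,  0.0459]))]
```

To row units: -0.009 m is -0.18, -0.008 m is -0.16.

Request:
step_hand --moves '[{"y":-0.18, "z":0.02, "jaw":0.45}, {"y":-0.16, "z":0.02, "jaw":0.45}, {"jaw":0.45}]'

```text
clock: 16.1
position: [0.5339, -0.1614, 0.1031]
ee_rot: [-0.115, 2.757, -0.082]
force: [0.3, -0.4, -0.4]
width: 0.448
gripper_force: 0.0
```

Request:
step_hand --moves '[{"y":-0.1, "z":0.008, "jaw":0.45}, {"jaw":0.45}]'

```text
clock: 16.3
position: [0.5343, -0.1647, 0.103]
ee_rot: [-0.118, 2.757, -0.079]
force: [0.7, 3.4, 1.4]
width: 0.447
gripper_force: 1.7
```

Request:
step_hand --moves '[{"y":-0.08, "z":0.006, "jaw":0.45}, {"jaw":0.45}]'

```text
clock: 16.5
position: [0.5344, -0.1655, 0.1029]
ee_rot: [-0.123, 2.756, -0.073]
force: [-2.1, 13.0, 2.3]
width: 0.446
gripper_force: 6.4
```

To row units: -0.05 m is -1, -0.045 m is -0.9.

Request:
step_hand --moves '[{"y":-0.06, "jaw":0.45}, {"jaw":0.45}, {"y":0.26, "jaw":0.45}, {"z":-0.6, "jaw":0.45}, {"z":-0.8, "jaw":0.45}, {"z":-1, "jaw":0.45}, {"x":0.4, "z":-0.9, "jaw":0.45}, {"x":0.6, "z":-0.7, "jaw":0.45}, {"x":0.6, "z":-0.6, "jaw":0.45}, {"jaw":0.45}]'

```text
clock: 17.5
position: [0.4094, -0.1591, 0.2641]
ee_rot: [-0.118, 2.774, -0.08]
force: [-0.1, 0.4, 0.1]
width: 0.449
gripper_force: 0.0
```

```bash
python3 -c "
from h import *
p=shot('wrist');s=shot('side');t=shot('top')
print(readout.observe()['joints'])
for x in (p,s,t): print(find(x,'release_lever_knob',1),find(x,'thickness_lever_knob',1))
print('expected',W(-.05-.0955,-.1665,.047),W(-.14,-.0435,.047))
for x in (p,s,t): print([proj(x,W(-.1455,-.1665,.047)),proj(x,W(-.14,-.0435,.047))])
a=cv2.resize(s['image'][120:280,240:400],None,fx=2.4,fy=2.4,interpolation=cv2.INTER_CUBIC)
b=cv2.resize(p['image'],(410,308))
c=np.zeros((600,800,3),np.uint8);c[:384,:384]=a;c[:308,388:798]=b;c[310:600,388:798]=cv2.resize(t['image'][130:250,190:360],(410,290));cv2.imwrite('pics/c6.png',c)"
```

```text
[ 1.47    0.1857 -1.2555  2.2061  0.2518  0.5194  1.7119]
[(0.74, array([ 0.5454, -0.1556,  0.051 ]))] [(0.79, array([ 0.5282, -0.0382,  0.0491]))]
[(0.66, array([ 0.5588, -0.1664,  0.0483]))] [(0.67, array([ 0.5462, -0.0418,  0.0466]))]
[(0.39, array([ 0.576 , -0.1483,  0.0378]))] [(0.68, array([ 0.5486, -0.0315,  0.0439]))]
expected [ 0.5558 -0.1587  0.047 ] [ 0.549  -0.0358  0.047 ]
[array([284.3954, 234.8598]), array([383.9773, 240.7777])]
[array([304.6811, 266.307 ]), array([285.2052, 236.028 ])]
[array([323.52  , 206.6257]), array([290.975 , 218.8308])]
```

View pics/c6.png

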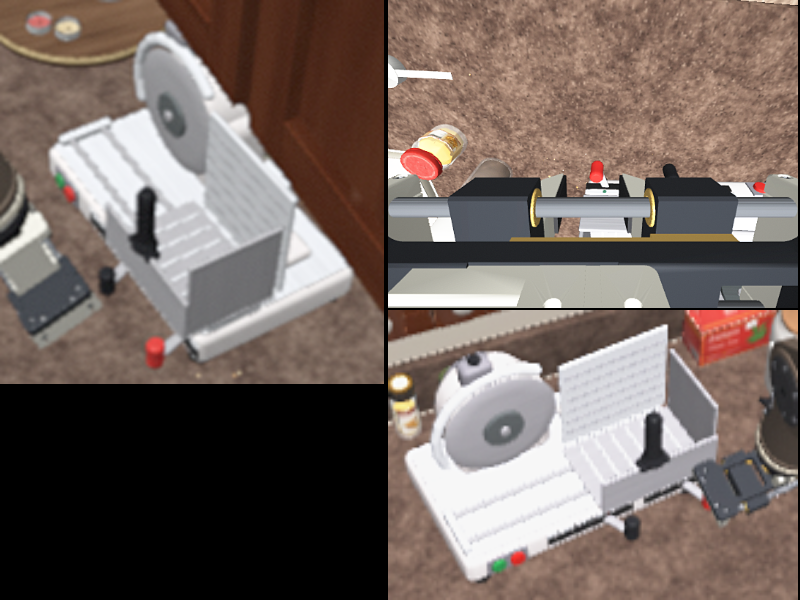

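In the side view the red knob is at (304.6,266) and the black knob at (284.6,237). Both are within about 1 px of where fully thrown and parked should put them. The carriage is home and the arm is clear of everything.

```bash
python3 -c "
from cell import workorder
print(workorder.sign_off())"
```

```text
the job is handed in; nothing more can be done
None
```

The slicer is locked out and handed in at about 17.5 s of the 59 s allowed: carriage home at the right, black lever parked far right, red lever thrown fully over, in that order, with no contact with the blade or the bystanders seen.

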